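# Lock the rinsed ice cream scoop into its lever-arch cradle

### The arm

A 6-joint arm with a two-finger parallel gripper is mounted at the origin on the work surface. World frame = base frame: x ahead of the robot, y to its left, z up, the work surface at z = 0. Lengths are in mm, angles in rad, forces in N, time in s.
With the tool pointing down it reaches from about 350 to 875 mm from the base axis. Payload 4.2 kg.
Tool frame: the origin (TCP) lies on the mounting face of the last link; the fingertips stand 173 mm ahead of it and the grasp point (between the pads) lies 155 mm ahead of it; z points along the fingers, y is the line along which they close (so a half turn about z gives the same grasp; the last joint's range is limited). The gripper opens to 85 mm and grips with 20 to 120 N. Pads are 22 mm wide; open, the fingers measure 114 mm over their backs; the gripper's body (76 mm by 85 mm) begins 54 mm behind the grasp point. The pads swing forward as they close: fully open they stand 13 mm farther back than shut.
Start: joints at [-0.928, 0.385, 0.008, 0, -1.194, -0.259], TCP at [234.043, -579.503, 404.712] pointing down, gripper open.
Joint ranges: [-3.14, 3.14], [-1.21, 2.06], [-1.07, 1.41], [-3.16, 2.05], [-2.99, -0.16], [-3.1, 3.1]. Speed limits (rad/s): [2.79, 2.79, 3.14, 3.14, 3.14, 3.14].

### API

Orientations are given as a unit quaternion [x, y, z, w].
In Python, from bench import arm gives the robot as it stands.
- The arm moves only by the tool carry_out, never from a script. Its argument "rows" is a list of rows, each a list of 7 numbers: the shift along the tool's x, y, z as a fraction of full scale, then the turn, a rotation vector about the tool's x, y, z as a fraction of full scale, then the opening, from -1 (shut) to 1 (fully open). A call has 1 to 12 rows; each row is the pose to reach, as a shift and turn from the pose commanded when the call began, along the tool's axes at that moment, turning the shorter way round; what a row does not reach only later rows make up. Full scale, the value 1, is 20 cm for a shift and pi rad for a turn. A row lasts 1/8 s, in which the tool goes at most 62.5 mm and 10.7 degrees, less where a joint would pass 70% of its speed; a pose out of reach is approached as far as the arm can. A call with a number of a shift or a turn outside -1 to 1 is refused whole. A call with a gripper value outside its range is refused whole. The fingers move at their own pace and stop on an object; the grip force is fixed at half the most. Time passes only in rows, so rows that repeat a pose let the fingers close. It gives the time, the measured TCP pose, the force, the opening and the grip force at its end, in the units of the state.
- arm.read_state(): the state, without advancing time (a new reading comes with each control period).
- arm.get_image(name): name is "side" or "top"; returns (picture, depth): 384x512x3 uint8, red, green, blue; 384x512 float32, mm along the optical axis (not along the pixel's ray), 0 where there is no reading.
- arm.calibration(name): a dict with "mtx" (3x3 intrinsics, pixels), "cam_to_world" (4x4, takes a point from camera to world coordinates). Camera axes: x right, y up, looking along -z (the intrinsics and any distortion apply to the point x, -y, -z); pixel columns grow to the right and rows downward; lengths in mm; the calibration is good to about 2 mm. A picture is of the moment at which its call begins. calibration takes no time and is no camera call.
- arm.job_done(): hands the job in; it is judged then, once.
The state is a dict: "clock": time; "joints": joint angles; "joint_vel": joint speeds; "joint_efforts": joint torques, N m; "position": TCP position; "ee_rot": TCP orientation; "contact_force": force on the tool from outside, world axes, zero at the start; "wrist_torque": the same for the moment, N m; "gripper_width": finger opening in mm; "grasp_force": force on a finger pad.
Only numpy, scipy, OpenCV 4.12 (cv2) and the standard library are available. Lean on these libraries where they do the work, as an engineer would, in place of code of your own. Each camera call takes 0.05 s, during which the arm holds its last target. There are 200 camera calls.

### The job

Put the rinsed ice cream scoop away: lift the red lever arch of the cradle right up so its two rings spring open, take the scoop from its slanted draining rest and lay it (do not drop it) level in the cradle's two V-saddles, midway along its handle and with the bowl at the end away from the lever, let go, and then press the lever fully down so that the rings close over the handle. Do not shift or tip the other things on the counter, and leave the scoop lying in the locked cradle.

Things in the scene. Friction and masses are not known exactly. Their poses are not given: they have to be found in the camera images.
- cradle: Locking cradle, fixed: red base plate 115 (x, -50 to +65) x 230 (y) x 10 mm high, two upward steel V-saddles (45 deg flanks, 8 mm thick along y, 40 mm across, tops 54 mm high) at y -106 and y +6 mm, 104 mm free between them; two chrome rings; lever arch at the +y end; the bowl belongs at the -y end, overhanging. Origin: on the counter under the middle of the base, z up.
- cradle_seat (a point): Where the middle of the scoop's handle (its axis) belongs: cradle x 0, y -50, z 50 mm. The handle lies level along the cradle's y.
- cradle_hinge (a point): Middle of the lever's hinge, at cradle x 45, y 68, z 35 mm; the hinge axis is the cradle's y.
- lever_bar (a point): Middle of the lever's red bar: round, 16 mm dia., 80 mm long along cradle y, with side arms 10 mm thick at its ends (60 mm clear between) running back to the hinge. Lever down: cradle x -73, y 68, z 40 mm, i.e. 118 mm in front (-x) of the hinge and 5 mm above it. Pinch it along cradle x, one finger inside the arch; it rolls in the fingers as the lever swings.
- lever (a joint): Lever angle, rad: 0 = down (rings closed; the start), 1.4 = fully up (rings open). The bar swings up and back towards cradle +x about the hinge. An over-centre spring holds it at either end (about 3 N at the bar to start it, less towards the middle) and carries it on by itself past 0.7 rad.
- rings (a joint): Angle of the two chrome rings, rad: 1.5 times the lever's; 0 = closed, 2.1 = open. 7 mm round bars at cradle y -94 and -6 mm on a shaft at x 45, z 35 mm. Closed they arch over the handle (top 84 mm, front tips x -30, z 50 mm) and block the saddles; open they lean back, reaching x 95 and z 95 mm.
- rest: Draining rest, fixed: blue base 225 (x, -148 to +78) x 80 (y) x 12 mm with two V-saddles on posts and a low end plate. Origin: on the counter under the middle of the scoop's handle, z up. The scoop leans 30 deg from level in the rest's x-z plane, bowl low at -x, heel high at +x, handle's middle at z 105 mm. Saddles (8 mm thick, 40 across) 56 mm either side of it; 100 mm of handle free between.
- scoop: Ice cream scoop, 200 mm long, about 0.22 kg: black round handle 26 mm in diameter and 140 mm long, steel neck 12 mm in diameter, steel bowl 48 mm in diameter. Origin: middle of the handle, on its axis. x along the handle to its heel (70 mm from the origin); the bowl is on the -x side; z is on the bowl's open side.
- scoop_bowl (a point): Centre of the scoop's bowl, 106 mm from the handle's middle (scoop x -106 mm).
- parfait: Glass parfait dish on a foot, 74 mm in diameter, 137 mm tall, loose; origin under its centre. Leave alone.
- straws: Chrome straw holder with straws, 90 mm in diameter at the foot, 185 mm tall, loose; origin under its centre. Leave alone.
- squeeze: Red plastic squeeze bottle, 58 mm in diameter, 170 mm tall, loose; origin under its centre. Leave alone.
- sugar: Glass sugar jar with steel cap, 64 mm in diameter, 125 mm tall, loose; origin under its centre. Leave alone.
- malt: Steel malt cup, 92 mm in diameter, 165 mm tall, loose; origin under its centre. Leave alone.
- napkins: Chrome napkin dispenser, 100 (x) x 125 (y) x 140 mm tall, loose; origin under its centre. Leave alone.
- carriage_top (a point): Top of the chrome carriage (42 x 60 mm, 48 mm high plus a 20 mm black knob) that glides along y on the narrow slide rail, fixed at the back of the counter. Leave alone.
Things that resemble listed ones, but are neither listed nor needed, are in the scene too. What is shaped like the scoop but purple is not meant.

How it is judged:
By the outcome, as a careful person would: the job done as asked, in the order asked, and still so for the second after the job is handed in, with the robot touching nothing.
It also fails if it takes over 72 s, if anything falls off the work surface, if the arm or the gripper's body presses on something with over 40 N, if the wrist force passes 120 N, or if a joint passes its speed limit or range.

## Working session

There is one attempt and no reset: what is moved stays moved. The work goes in short steps, Python scripts to look and compute and a tool call to move; the robot and the scene stay as the last step left them, time stands still between calls to the robot, and variables do not carry over. Pictures are saved under pics/ and viewed, at most 10 in all, crops included, and the job is handed in when it is done.

Besides the shell and the picture viewer there is one more tool, called after "Emit:" as name(argument=value, ...) on one line, values as JSON. carry_out: Moves the arm, as the interface text tells. Its arguments: {"type":"object","properties":{"rows":{"type":"array"}},"required":["rows"]}

```bash
mkdir -p pics; ls; cat > h.py <<'E'
import numpy as np, cv2
from bench import arm
from scipy.spatial.transform import Rotation as R
def grab(n):
    im,d=arm.get_image(n); c=arm.calibration(n); np.savez(f'/tmp/{n}.npz',im=im,d=d,K=c['mtx'],T=c['cam_to_world']); return im,d
def load(n):
    z=np.load(f'/tmp/{n}.npz'); return z['im'],z['d'],z['K'],z['T']
def cloud(d,K,T):
    v,u=np.mgrid[:d.shape[0],:d.shape[1]]
    p=np.stack([(u-K[0,2])/K[0,0]*d,-(v-K[1,2])/K[1,1]*d,-d],-1)
    return p@T[:3,:3].T+T[:3,3]
def proj(P,K,T):
    p=(np.asarray(P,float)-T[:3,3])@T[:3,:3]; return np.stack([K[0,2]+K[0,0]*p[...,0]/-p[...,2],K[1,2]-K[1,1]*p[...,1]/-p[...,2]],-1)
E
python3 - <<'E'
from h import *
ims=[]
for n in('top','side'):
    im,d=grab(n); ims.append(im); c=arm.calibration(n); print(n,c['mtx'].round(1).tolist(),c['cam_to_world'].round(3).tolist(),[k for k in c],(d==0).mean())
    cv2.imwrite(f'pics/{n}0.png',cv2.resize(im[...,::-1],(800,600),interpolation=cv2.INTER_CUBIC))
s=arm.read_state();print(s)
E
```

```text
pics
top [[491.1, 0.0, 257.5], [0.0, 491.1, 191.2], [0.0, 0.0, 1.0]] [[0.027, 0.992, -0.127, 341.295], [-1.0, 0.026, -0.006, -54.433], [-0.003, 0.127, 0.992, 1511.624], [0.0, 0.0, 0.0, 1.0]] ['mtx', 'cam_to_world'] 0.004109700520833333
side [[450.9, 0.0, 263.4], [0.0, 450.9, 191.4], [0.0, 0.0, 1.0]] [[-0.778, 0.389, -0.493, -175.217], [-0.628, -0.462, 0.626, 858.993], [0.016, 0.797, 0.604, 957.035], [0.0, 0.0, 0.0, 1.0]] ['mtx', 'cam_to_world'] 0.004201253255208333
{'clock': 0.1, 'joints': array([-9.28402247e-01,  3.85534273e-01,  6.73403202e-03, -3.99771051e-04,
       -1.19397937e+00, -2.58589053e-01]), 'joint_vel': array([ 1.07135485e-04, -1.96852230e-03,  3.42772489e-03,  3.03261895e-03,
        5.91781208e-04, -2.63913689e-05]), 'joint_efforts': array([-1.83586312e-04, -3.93319988e+01,  1.88929778e+01,  4.19789627e+00,
       -2.57624517e-03,  8.52646753e-07]), 'position': array([ 233.99239119, -579.36051634,  403.69172732]), 'ee_rot': array([-1.90654350e-01,  9.81656712e-01,  9.73601554e-04, -2.64515210e-04]), 'contact_force': array([-0.0789562 , -0.31959649, -0.71512466]), 'wrist_torque': array([-0.04426896,  0.02798618, -0.04602816]), 'grasp_force': 0.0, 'gripper_width': 85.5581418843086}
```

View pics/top0.png

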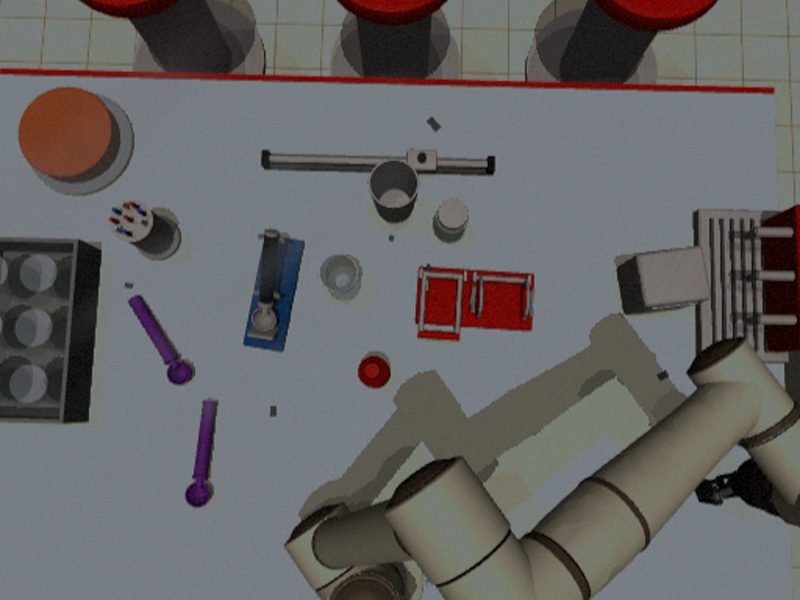

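View pics/side0.png

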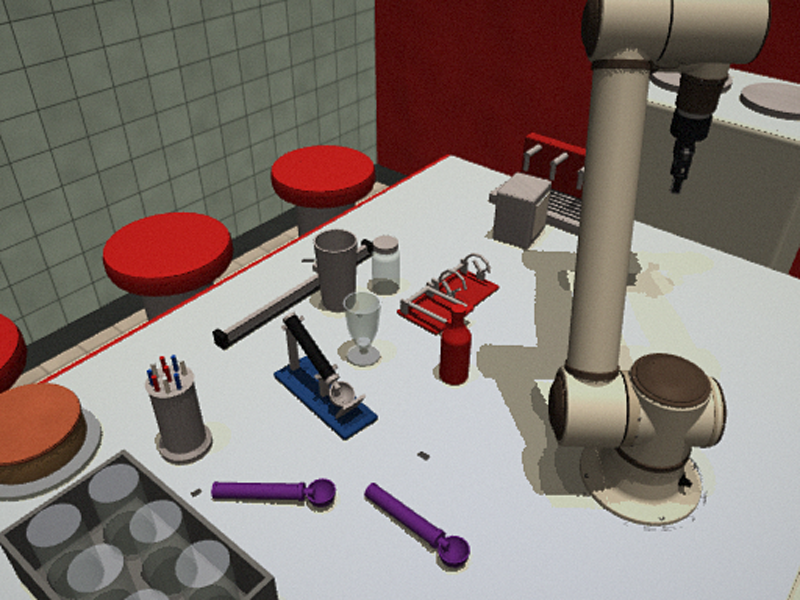

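The top view shows the cradle at (417–535, 267–338), with its lever arch at the left (world +y) end and the bar facing the robot. The rest with the black-handled scoop is at (275, 290), bowl toward the robot. Scoop candidates are black in the blue rest (268, 280), purple (160, 340) and purple (203, 455). Only the black one lies in the blue rest, so it is the one meant. I'll measure now and confirm in a crop.

```bash
python3 - <<'E'
from h import *
crops=[]
for n in('top','side'):
    im,d,K,T=load(n); P=cloud(d,K,T); hsv=cv2.cvtColor(im,cv2.COLOR_RGB2HSV)
    H,S,V=[hsv[...,i].astype(int) for i in range(3)]
    reg=(P[...,0]>250)&(P[...,0]<750)&(abs(P[...,1])<450)
    print(n,'counter z',np.median(P[...,2][reg&(S<40)&(abs(P[...,2])<15)]))
    for name,m in(('blue',(H>95)&(H<125)&(S>120)),('red',((H<8)|(H>172))&(S>150))):
        m=m&reg&(P[...,2]<25)&(P[...,2]>0)
        k,lab,st,_=cv2.connectedComponentsWithStats(m.astype(np.uint8),connectivity=8)
        for i in range(1,k):
            if st[i,4]<150: continue
            Q=P[lab==i]; z=np.median(Q[:,2]); r=cv2.minAreaRect(Q[:,:2].astype(np.float32))
            print(n,name,st[i].tolist(),'z',z.round(1),[np.round(x,1) for x in r], cv2.boxPoints(r).round(0).tolist())
    # handle
    m=reg&(V<60)&(S<90)&(P[...,2]>50)&(P[...,2]<175)&(P[...,1]>50)
    k,lab,st,_=cv2.connectedComponentsWithStats(m.astype(np.uint8))
    for i in range(1,k):
        if st[i,4]>60:
            Q=P[lab==i];c=Q.mean(0);u=np.linalg.svd(Q-c)[2][0];t=(Q-c)@u;print(n,'black',st[i].tolist(),c.round(1),u.round(3),np.percentile(t,[1,99]).round(1))
im=load('top')[0]; a=cv2.resize(im[140:235,150:350],(800,380),interpolation=cv2.INTER_CUBIC)
cv2.imwrite('pics/crop1.png',cv2.convertScaleAbs(a[...,::-1],alpha=1.8))
im=load('side')[0]; a=cv2.resize(im[150:285,165:325],(711,600),interpolation=cv2.INTER_CUBIC)
cv2.imwrite('pics/crop2.png',cv2.convertScaleAbs(a[...,::-1],alpha=1.6))
E
```

```text
top counter z 0.4341915635236546
top blue [156, 161, 37, 63, 709] z 12.4 [array([530.3, 212. ]), array([ 80. , 200.1]), np.float64(81.2)] [[425.0, 188.0], [623.0, 157.0], [635.0, 236.0], [437.0, 267.0]]
top red [295, 173, 45, 38, 1225] z 10.2 [array([ 537.9, -229.8]), array([137.8, 112.4]), np.float64(88.1)] [[479.0, -297.0], [592.0, -301.0], [596.0, -163.0], [484.0, -159.0]]
top red [271, 178, 22, 31, 570] z 10.2 [array([ 531.9, -119.7]), array([60.9, 92.1]), np.float64(87.8)] [[485.0, -148.0], [577.0, -152.0], [579.0, -91.0], [487.0, -88.0]]
top black [85, 136, 24, 25, 273] [630.1 422.1  99.8] [ 0.061 -0.017 -0.998] [-46.6  47.2]
top black [166, 149, 16, 48, 395] [570.7 203.4 112.5] [-0.867  0.127 -0.481] [-62.8  70. ]
side counter z -1.3885128572470649
side blue [175, 228, 66, 53, 1052] z 10.4 [array([540.1, 214.1]), array([ 79.3, 227.1]), np.float64(81.4)] [[422.0, 192.0], [646.0, 158.0], [658.0, 236.0], [434.0, 270.0]]
side red [285, 173, 34, 23, 403] z 7.5 [array([ 535.2, -247. ]), array([107. , 114.5]), np.float64(87.7)] [[476.0, -298.0], [590.0, -303.0], [595.0, -196.0], [480.0, -191.0]]
side red [264, 188, 27, 17, 234] z 8.1 [array([ 544.1, -147.8]), array([59.3, 99.8]), np.float64(88.3)] [[493.0, -176.0], [593.0, -179.0], [595.0, -120.0], [495.0, -117.0]]
side red [254, 196, 32, 18, 215] z 7.9 [array([542. , -87.2]), array([ 40.9, 111.6]), np.float64(86.3)] [[485.0, -104.0], [596.0, -111.0], [599.0, -70.0], [488.0, -63.0]]
side black [181, 202, 33, 43, 399] [582.5 209.6 105.2] [-0.966  0.132 -0.223] [-54.2  72.7]
side black [118, 246, 12, 29, 131] [613.1 436.1 104.1] [ 0.009 -0.038 -0.999] [-44.7  52.1]
```

View pics/crop1.png

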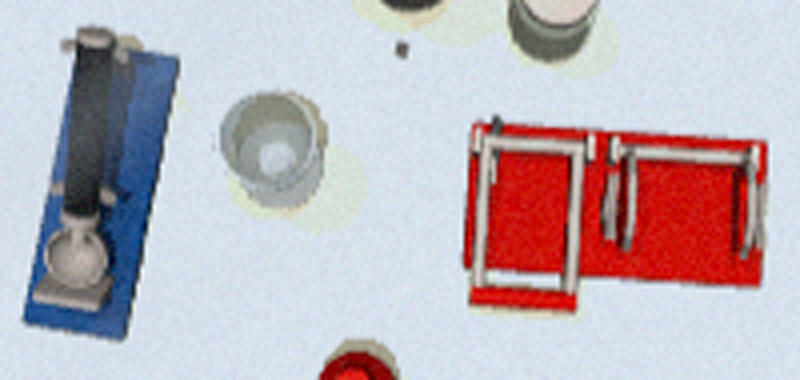

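View pics/crop2.png

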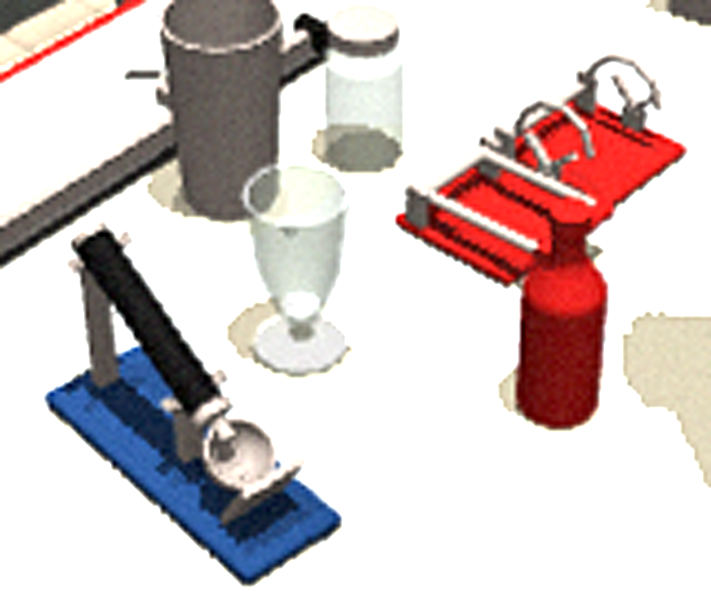

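The crop confirms the black-handled scoop lying in the blue rest, bowl toward the robot. The cradle's arch is at the left, with its red bar at crop px (523, 298), nearest the robot. Next I'll refine the poses.

```bash
cat >> h.py <<'E'
def yawR(a): return R.from_euler('z',a,degrees=True)
def masks(n):
    im,d,K,T=load(n); P=cloud(d,K,T); hsv=cv2.cvtColor(im,cv2.COLOR_RGB2HSV).astype(int)
    H,S,V=hsv[...,0],hsv[...,1],hsv[...,2]
    return P,((H<8)|(H>172))&(S>150),(H>95)&(H<125)&(S>120),(V<60)&(S<90)
E
python3 - <<'E'
from h import *
for n in('top','side'):
    P,red,blue,blk=masks(n); zo={'top':.4,'side':-1.4}[n]
    P=P-[0,0,zo]; x,y,z=np.moveaxis(P,-1,0)
    m=red&(x>460)&(x<620)&(y<-40)&(y>-330)&(abs(z-10)<5)
    r=cv2.minAreaRect(P[m][:,:2].astype(np.float32)); b=cv2.boxPoints(r)
    print(n,'cradle base',[np.round(q,1) for q in r]); print(b.round(1).tolist())
    # robust side lines: yaw from minAreaRect, extents by percentile
    m=red&(x>430)&(x<520)&(y<-40)&(y>-200)&(z>28)&(z<60); Q=P[m]
    if len(Q)>5: print('bar n',len(Q),Q.mean(0).round(1),Q.min(0).round(1),Q.max(0).round(1))
    m=red&(x>330)&(x<480)&(y<60)&(y>-90)&(z>60)&(z<180); Q=P[m]; print('squeeze',Q.mean(0).round(1),Q.min(0).round(1),Q.max(0).round(1))
    im,d,K,T=load(n)
    for nm,c in(('cr',[[535,-185,50]]),('parfait',[[560,70,0]])): print(nm,proj(c,K,T).round(0).tolist())
E
```

```text
top cradle base [array([ 539.4, -187. ]), array([228.5, 112.3]), np.float64(87.8)]
[[478.8999938964844, -299.0], [591.0999755859375, -303.29998779296875], [599.9000244140625, -75.0], [487.79998779296875, -70.5999984741211]]
bar n 116 [ 463.1 -117.1   46.6] [ 453.8 -193.8   36.7] [499.6 -78.4  54.5]
squeeze [386.1   3.  129.1] [360.  -22.5  71.6] [414.5  32.  175.9]
cr [[304.0, 190.0]]
parfait [[221.0, 182.0]]
side cradle base [array([ 538.5, -183.6]), array([234.7, 114.6]), np.float64(86.9)]
[[475.0, -297.70001220703125], [589.5, -303.79998779296875], [602.0, -69.4000015258789], [487.6000061035156, -63.29999923706055]]
bar n 39 [ 466.8 -123.2   44.3] [ 454.7 -190.4   34.9] [508.5 -73.6  50.8]
squeeze [379.9  19.8 112.5] [357.7  -8.5  60.2] [413.   37.9 174.8]
cr [[289.0, 181.0]]
parfait [[235.0, 227.0]]
```

```bash
cat >> h.py <<'E'
CR=yawR(-2.3); CO=np.array([531.6,-186.0,0])
def crad(p): return CO+CR.apply(p)
def frame(y,z):
    y,z=np.array(y,float),np.array(z,float); y/=np.linalg.norm(y); z/=np.linalg.norm(z); return R.from_matrix(np.c_[np.cross(y,z),y,z])
def delta(goals,start=None):
    """goals: list of (grasp point, R) -> row numbers relative to current measured pose"""
    s=arm.read_state(); p=s['position'];q=R.from_quat(s['ee_rot'])
    print('t',round(s['clock'],2),'grasp',(p+q.apply([0,0,155])).round(1),'y',q.as_matrix()[:,1].round(3),'z',q.as_matrix()[:,2].round(3),'F',s['contact_force'].round(1),'w',round(s['gripper_width'],1),'gf',round(s['grasp_force'],1),'j',s['joints'].round(2))
    for g,r in goals:
        t=np.array(g)-r.apply([0,0,155]); sh=q.inv().apply(t-p)/200; rv=(q.inv()*r).as_rotvec()/np.pi
        print(np.r_[sh,rv].round(4).tolist(),'mm',round(np.linalg.norm(t-p)),'deg',round(np.linalg.norm(rv)*180))
E
python3 - <<'E'
from h import *
for s in(1,-1):
    r=frame(s*CR.apply([1,0,0]),[0,0,-1]); delta([(crad([-73,68,150]),r),(crad([-73,68,40]),r)])
E
```

```text
t 0.1 grasp [ 233.9 -579.1  248.7] y [-0.374  0.927  0.002] z [-0.001  0.002 -1.   ] F [-0.1 -0.3 -0.7] w 85.6 gf 0.0 j [-0.93  0.39  0.01 -0.   -1.19 -0.26]
[-1.9232, 1.7258, 0.4966, 0.0004, -0.0007, 0.6349] mm 526 deg 114
[-1.9233, 1.7247, 1.0466, 0.0004, -0.0007, 0.6349] mm 557 deg 114
t 0.1 grasp [ 233.9 -579.1  248.7] y [-0.374  0.927  0.002] z [-0.001  0.002 -1.   ] F [-0.1 -0.3 -0.7] w 85.6 gf 0.0 j [-0.93  0.39  0.01 -0.   -1.19 -0.26]
[-1.9232, 1.7258, 0.4966, 0.0006, 0.0003, -0.3651] mm 526 deg 66
[-1.9233, 1.7247, 1.0466, 0.0006, 0.0003, -0.3651] mm 557 deg 66
```

Emit:
carry_out(rows=[[-0.2, 0.18, 0, 0, 0, -0.05, 0.2], [-0.4, 0.36, 0, 0, 0, -0.1, 0.2], [-0.6, 0.54, 0, 0, 0, -0.15, 0.2], [-0.8, 0.72, 0, 0, 0, -0.2, 0.2], [-0.96, 0.86, 0.1, 0, 0, -0.25, 0.2], [-0.96, 0.86, 0.1, 0, 0, -0.31, 0.2], [-0.96, 0.86, 0.1, 0, 0, -0.365, 0.2], [-0.96, 0.86, 0.1, 0, 0, -0.365, 0.2]])

```text
clock: 1.1
position: [347.7, -347.9, 384.4]
ee_rot: [-0.692, 0.722, 0.0, -0.0]
contact_force: [0.0, -0.2, -0.3]
gripper_width: 51.3
grasp_force: 0.0
```

```bash
python3 - <<'E'
from h import *
r=frame(-CR.apply([1,0,0]),[0,0,-1]); delta([(crad([-73,68,150]),r),(crad([-73,68,40]),r)])
E
```

```text
t 1.1 grasp [ 347.6 -347.8  229.4] y [-0.999  0.042  0.001] z [-0.001  0.001 -1.   ] F [ 0.  -0.2 -0.3] w 51.3 gf 0.0 j [-0.45  0.18 -0.34 -0.   -1.06  0.41]
[-1.1864, -0.5195, 0.3972, 0.0002, 0.0002, -0.0006] mm 271 deg 0
[-1.1861, -0.5198, 0.9472, 0.0002, 0.0002, -0.0006] mm 321 deg 0
```

Emit:
carry_out(rows=[[-0.25, -0.13, 0, 0, 0, 0, 0.2], [-0.5, -0.26, 0, 0, 0, 0, 0.2], [-0.75, -0.39, 0.1, 0, 0, 0, 0.2], [-1, -0.52, 0.3, 0, 0, 0, 0.2], [-1, -0.52, 0.4, 0, 0, 0, 0.2], [-1, -0.52, 0.4, 0, 0, 0, 0.2]])

```text
clock: 1.85
position: [459.3, -152.0, 303.0]
ee_rot: [-0.692, 0.722, 0.002, -0.002]
contact_force: [-0.3, 0.5, -0.1]
gripper_width: 51.4
grasp_force: 0.0
```

Emit:
carry_out(rows=[[-0.18, 0, 0.1, 0, 0, 0, 0.2], [-0.18, 0, 0.25, 0, 0, 0, 0.2], [-0.18, 0, 0.25, 0, 0, 0, 0.2], [-0.18, 0, 0.25, 0, 0, 0, 0.2]])

```text
clock: 2.35
position: [461.7, -117.2, 256.2]
ee_rot: [-0.692, 0.722, -0.001, 0.001]
contact_force: [0.1, -0.4, 0.6]
gripper_width: 51.8
grasp_force: 0.0
```

```bash
python3 - <<'E'
from h import *
r=frame(-CR.apply([1,0,0]),[0,0,-1]); delta([(crad([-73,68,40]),r)])
im,d=grab('side'); _,_,K,T=load('side'); s=arm.read_state();q=R.from_quat(s['ee_rot'])
g=s['position']+q.apply([0,0,155]); tip=s['position']+q.apply([0,0,170])
a=im[120:270,190:390].copy(); a=cv2.convertScaleAbs(cv2.resize(a,(800,600),interpolation=cv2.INTER_CUBIC),alpha=1.6)
for p,c in((g,(0,255,0)),(tip,(255,255,0)),(crad([-73,68,40]),(0,0,255)),(crad([-73,28,40]),(0,0,255)),(crad([-73,108,40]),(0,0,255)),(crad([45,68,35]),(255,0,255)),(crad([0,6,54]),(0,255,255)),(crad([0,-106,54]),(0,255,255))):
    u=(proj(p,K,T)-[190,120]+.5)*4; cv2.circle(a,tuple(int(x) for x in u),4,c,-1)
cv2.imwrite('pics/s2.png',a[...,::-1])
E
```

```text
t 2.35 grasp [ 462.1 -117.2  101.2] y [-0.999  0.042 -0.003] z [ 0.003 -0.    -1.   ] F [ 0.1 -0.4  0.6] w 51.8 gf 0.0 j [ 0.09  0.31 -0.55  0.   -0.71 -0.14]
[-0.0102, 0.0026, 0.306, -0.0008, -0.0001, -0.0005] mm 61 deg 0
```

View pics/s2.png

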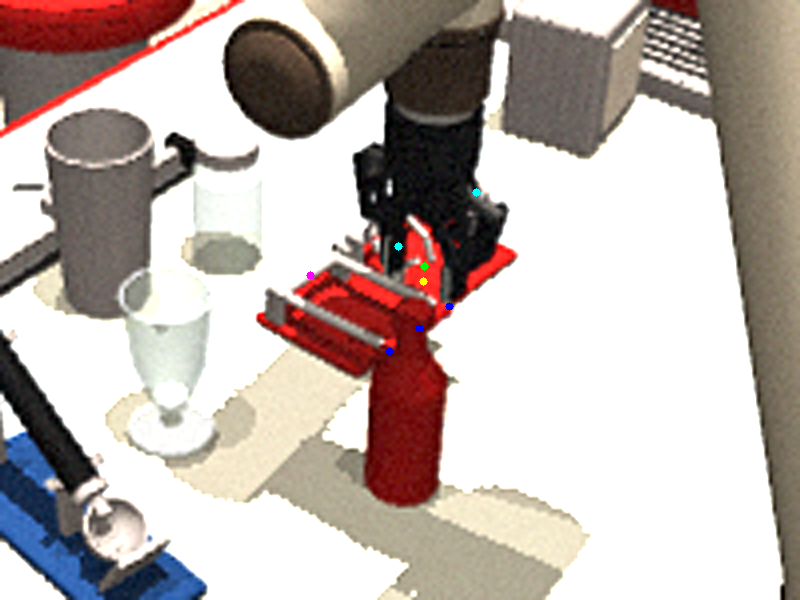

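Fingers straddle the planned point (424, 267), and the projected bar ends match the red bar at (389, 348). Descending to pinch the bar.

Emit:
carry_out(rows=[[-0.01, 0.002, 0.08, 0, 0, 0, 0.2], [-0.01, 0.002, 0.16, 0, 0, 0, 0.2], [-0.01, 0.002, 0.24, 0, 0, 0, 0.2], [-0.01, 0.002, 0.306, 0, 0, 0, 0.2], [-0.01, 0.002, 0.306, 0, 0, 0, 0.2], [-0.01, 0.002, 0.306, 0, 0, 0, -1], [-0.01, 0.002, 0.306, 0, 0, 0, -1], [-0.01, 0.002, 0.306, 0, 0, 0, -1], [-0.01, 0.002, 0.306, 0, 0, 0, -1]])

```text
clock: 3.52
position: [462.9, -114.5, 194.6]
ee_rot: [-0.693, 0.721, -0.003, 0.003]
contact_force: [4.3, -2.9, -2.6]
gripper_width: 13.8
grasp_force: 58.4
```

```bash
python3 - <<'E'
from h import *
r=frame(-CR.apply([1,0,0]),[0,0,-1]); g=[]
a0=np.arctan2(5,118)
for th in np.r_[np.arange(.1,1.45,.1),1.45]:
    a=a0+th; g.append((crad([45-118.1*np.cos(a),68,35+118.1*np.sin(a)]),r))
delta(g)
E
```

```text
t 3.52 grasp [ 464.  -114.5   39.6] y [-0.999  0.04  -0.007] z [ 0.007 -0.    -1.   ] F [ 4.3 -2.9 -2.6] w 13.8 gf 58.4 j [ 0.1   0.41 -0.61  0.   -0.54 -0.14]
[0.0033, 0.0014, -0.0608, -0.0023, 0.0001, 0.0002] mm 12 deg 0
[0.0032, -0.0103, -0.1187, -0.0023, 0.0001, 0.0002] mm 24 deg 0
[0.0032, -0.0277, -0.1751, -0.0023, 0.0001, 0.0002] mm 35 deg 0
[0.0032, -0.0507, -0.2295, -0.0023, 0.0001, 0.0002] mm 47 deg 0
[0.0033, -0.079, -0.2813, -0.0023, 0.0001, 0.0002] mm 58 deg 0
[0.0033, -0.1123, -0.33, -0.0023, 0.0001, 0.0002] mm 70 deg 0
[0.0033, -0.1503, -0.3752, -0.0023, 0.0001, 0.0002] mm 81 deg 0
[0.0033, -0.1926, -0.4163, -0.0023, 0.0001, 0.0002] mm 92 deg 0
[0.0033, -0.2388, -0.453, -0.0023, 0.0001, 0.0002] mm 102 deg 0
[0.0033, -0.2885, -0.4849, -0.0023, 0.0001, 0.0002] mm 113 deg 0
[0.0034, -0.3411, -0.5117, -0.0023, 0.0001, 0.0002] mm 123 deg 0
[0.0034, -0.3961, -0.5331, -0.0023, 0.0001, 0.0002] mm 133 deg 0
[0.0034, -0.4529, -0.5489, -0.0023, 0.0001, 0.0002] mm 142 deg 0
[0.0034, -0.5111, -0.559, -0.0023, 0.0001, 0.0002] mm 151 deg 0
[0.0035, -0.5405, -0.5618, -0.0023, 0.0001, 0.0002] mm 156 deg 0
```

Emit:
carry_out(rows=[[0, -0.006, -0.059, 0, 0, 0, -1], [0, -0.018, -0.117, 0, 0, 0, -1], [0, -0.035, -0.173, 0, 0, 0, -1], [0, -0.058, -0.228, 0, 0, 0, -1], [0, -0.086, -0.28, 0, 0, 0, -1], [0, -0.12, -0.328, 0, 0, 0, -1], [0, -0.158, -0.374, 0, 0, 0, -1], [0, -0.2, -0.415, 0, 0, 0, -1], [0, -0.246, -0.451, 0, 0, 0, -1], [0, -0.296, -0.483, 0, 0, 0, -1], [0, -0.348, -0.51, 0, 0, 0, -1], [0, -0.404, -0.532, 0, 0, 0, -1]])

```text
clock: 5.03
position: [539.1, -117.6, 304.3]
ee_rot: [-0.693, 0.721, 0.002, -0.003]
contact_force: [-13.7, 5.7, 23.1]
gripper_width: 13.9
grasp_force: 61.0
```

```bash
python3 - <<'E'
from h import *
r=frame(-CR.apply([1,0,0]),[0,0,-1]); g=[]
a0=np.arctan2(5,118)
for th in (1.2,1.3,1.4):
    a=a0+th; g.append((crad([45-118.1*np.cos(a),68,35+118.1*np.sin(a)]),r))
delta(g)
E
```

```text
t 5.03 grasp [ 537.9 -117.7  149.3] y [-0.999  0.039  0.008] z [-0.008 -0.001 -1.   ] F [-13.7   5.7  23.1] w 13.9 gf 61.0 j [ 0.08  0.36 -0.31  0.   -0.91 -0.12]
[0.0033, -0.0108, 0.0125, 0.0026, -0.0004, 0.0003] mm 3 deg 0
[0.0034, -0.0674, -0.0042, 0.0026, -0.0004, 0.0003] mm 14 deg 0
[0.0034, -0.1254, -0.0151, 0.0026, -0.0004, 0.0003] mm 25 deg 0
```

Emit:
carry_out(rows=[[0, -0.028, -0.012, 0, 0, 0, -1], [0, -0.056, -0.022, 0, 0, 0, -1], [0, -0.085, -0.03, 0, 0, 0, -1], [0, -0.114, -0.036, 0, 0, 0, -1], [0, -0.114, -0.036, 0, 0, 0, -1]])

```text
clock: 5.65
position: [564.9, -118.7, 309.9]
ee_rot: [-0.693, 0.721, -0.001, 0.0]
contact_force: [-2.3, 1.6, 6.0]
gripper_width: 13.9
grasp_force: 62.6
```

Emit:
carry_out(rows=[[0, 0, 0, 0, 0, 0, 0.2], [0, 0, 0, 0, 0, 0, 0.2], [0, 0, 0, 0, 0, 0, 0.2], [0, 0, 0, 0, 0, 0, 0.2], [0, 0, -0.1, 0, 0, 0, 0.2], [0, 0, -0.3, 0, 0, 0, 0.2], [0, 0, -0.45, 0, 0, 0, 0.2], [0, 0, -0.45, 0, 0, 0, 0.2]])

```text
clock: 6.65
position: [564.8, -118.7, 400.0]
ee_rot: [-0.693, 0.721, -0.002, 0.002]
contact_force: [-0.3, -0.6, -0.4]
gripper_width: 51.3
grasp_force: 0.0
```

```bash
python3 - <<'E'
from h import *
delta([])
for n in ('top','side'):
    grab(n); P,red,blue,blk=masks(n); P=P-[0,0,{'top':.4,'side':-1.4}[n]]; x,y,z=np.moveaxis(P,-1,0)
    m=red&(x>430)&(x<620)&(y<-40)&(y>-200)&(z>100)&(z<200); Q=P[m]; print(n,len(Q),Q.mean(0).round(1) if len(Q) else '',Q.min(0).round(1),Q.max(0).round(1))
    Q=Q-CO; print(CR.inv().apply(Q).mean(0).round(1))
E
```

```text
t 6.65 grasp [ 565.7 -118.8  245. ] y [-0.999  0.04  -0.006] z [ 0.006 -0.    -1.   ] F [-0.3 -0.6 -0.4] w 51.3 gf 0.0 j [ 0.07  0.31 -0.12  0.   -1.14 -0.11]
top 60 [ 562.5 -110.4  158.5] [ 555.6 -157.7  147. ] [573.4 -82.1 167.1]
[ 27.9  76.7 158.5]
side 80 [ 563.  -112.9  156.4] [ 554.9 -157.9  145.8] [574.2 -76.5 163. ]
[ 28.4  74.3 156.4]
```

Lever is up: the bar sits at cradle x≈28, z≈150 in both views, as expected for 1.4 rad. Now to the scoop.

```bash
cat >> h.py <<'E'
RR=yawR(-8.7); RO=np.array([575.8,206.8,0])
ZT=RR.apply([.5,0,-np.cos(np.pi/6)]); GR=frame(RR.apply([0,1,0]),ZT)
def restg(back): return RO+[0,0,105]-back*ZT
E
python3 - <<'E'
from h import *
r=frame(-CR.apply([1,0,0]),[0,0,-1])
delta([(restg(120),r),(restg(120),GR),(restg(0),GR)])
E
```

```text
t 6.75 grasp [ 564.  -118.6  241.7] y [-0.999  0.041  0.   ] z [-0.     0.001 -1.   ] F [-0.1 -0.9 -0. ] w 51.2 gf 0.0 j [ 0.07  0.31 -0.13 -0.   -1.14 -0.11]
[-1.6614, 0.3053, 0.165, 0.0001, 0.0002, -0.0001] mm 339 deg 0
[-1.7044, 0.6903, 0.2691, 0.1401, -0.1251, 0.5218] mm 372 deg 100
[-1.6709, 0.392, 0.7885, 0.1401, -0.1251, 0.5218] mm 378 deg 100
```

Emit:
carry_out(rows=[[-0.1, 0.03, 0, 0.014, -0.012, 0.052, 0.2], [-0.2, 0.06, 0, 0.028, -0.025, 0.104, 0.2], [-0.3, 0.1, 0, 0.042, -0.037, 0.156, 0.2], [-0.4, 0.15, 0, 0.056, -0.05, 0.208, 0.2], [-0.5, 0.2, 0, 0.07, -0.062, 0.26, 0.2], [-0.6, 0.25, 0, 0.084, -0.075, 0.313, 0.2], [-0.7, 0.3, 0, 0.098, -0.087, 0.365, 0.2], [-0.8, 0.35, 0, 0.112, -0.1, 0.417, 0.2], [-0.9, 0.42, 0, 0.126, -0.112, 0.47, 0.2], [-1, 0.5, 0, 0.14, -0.125, 0.522, 0.2], [-1, 0.5, 0, 0.14, -0.125, 0.522, 0.2]])

```text
clock: 8.12
position: [473.5, 83.3, 396.0]
ee_rot: [0.061, 0.965, -0.021, 0.254]
contact_force: [0.4, -0.8, 1.1]
gripper_width: 50.9
grasp_force: 0.0
```

```bash
python3 - <<'E'
from h import *
delta([(restg(120),GR),(restg(60),GR),(restg(0),GR)])
E
```

```text
t 8.12 grasp [548.9  72.1 261.1] y [ 0.129  0.992 -0.011] z [ 0.487 -0.072 -0.87 ] F [ 0.4 -0.8  1.1] w 50.9 gf 0.0 j [ 0.51  0.05 -0.72  0.71 -0.48 -2.79]
[0.3521, 0.6968, 0.0961, 0.0007, -0.0028, 0.008] mm 157 deg 2
[0.3495, 0.6961, 0.396, 0.0007, -0.0028, 0.008] mm 175 deg 2
[0.3469, 0.6954, 0.696, 0.0007, -0.0028, 0.008] mm 209 deg 2
```

```bash
cat > kin.py <<'E'
from h import *
from scipy.optimize import least_squares
def fk(j,L=(0,0,0,0,0)):
    h,l2,l3,o,d6=L
    rz=lambda a:R.from_euler('z',a); ry=lambda a:R.from_euler('y',a)
    A=rz(j[0]); e=j[2]-j[1]
    p=np.array([l2*np.sin(j[1])+l3*np.cos(e),0,h+l2*np.cos(j[1])+l3*np.sin(e)])
    F=ry(-e)*R.from_euler('x',S4*j[3])           # x = forearm
    p=p+F.apply([0,-o,0]); F=F*ry(-j[4])   # tool dir = x
    p=p+F.apply([d6,0,0]); F=F*R.from_euler('x',S6*j[5]+C6)
    return A.apply(p),A*F*R.from_matrix(np.array([[0,0,1],[0,1,0],[-1,0,0]]).T.T)
S4=-1;S6=-1;C6=0.
E
python3 - <<'E'
import kin; from kin import *
D=[([-.928,.385,.008,0,-1.194,-.259],[234.0,-579.5,404.7]),([-.45,.18,-.34,0,-1.06,.41],[347.7,-347.9,384.4]),([.09,.31,-.55,0,-.71,-.14],[461.7,-117.2,256.2]),([.10,.41,-.61,0,-.54,-.14],[462.9,-114.5,194.6]),([.08,.36,-.31,0,-.91,-.12],[539.1,-117.6,304.3]),([.07,.31,-.12,0,-1.14,-.11],[564.8,-118.7,400])]
s=arm.read_state(); D.append((s['joints'],s['position'])); q=R.from_quat(s['ee_rot'])
for s4 in(1,-1):
    kin.S4=s4
    f=least_squares(lambda L:np.concatenate([fk(j,L)[0]-p for j,p in D]),[200,500,500,150,100])
    print(s4,f.x.round(1),f.cost,f.fun[-3:].round(1))
    L=f.x
    for s6 in(1,-1):
        kin.S6=s6
        a=fk(D[0][0],L)[1].inv()*R.from_quat([-.190654,.981657,.00097,-.00026]); b=fk(D[-1][0],L)[1].inv()*q
        print(s6,a.as_rotvec().round(3),b.as_rotvec().round(3))
E
```

```text
1 [402.7 538.6 440.1 162.7 311.4] 17566.473429678445 [-117.6   82.  -110.3]
1 [-2.000e-03  1.000e-03 -1.053e+00] [0.594 0.594 2.6  ]
-1 [-1.000e-03  1.000e-03 -1.571e+00] [-0.371 -0.794 -2.751]
-1 [156.9 569.7 420.1 159.7 125.5] 11.62675780791588 [-0.4 -0.5  1.3]
1 [-2.000e-03  1.000e-03 -1.053e+00] [ 0.    -0.    -2.267]
-1 [-1.000e-03  1.000e-03 -1.571e+00] [-0.    -0.    -1.571]
```

```bash
cat >> kin.py <<'E'
L=(156.9,569.7,420.1,159.7,125.5)
def FK(j):
    p,r=fk(j,L); return p,r*R.from_euler('z',-np.pi/2)
lo=np.array([-3.14,-1.21,-1.07,-3.16,-2.99,-3.1]);hi=np.array([3.14,2.06,1.41,2.05,-.16,3.1])
def IK(g,r,j0):
    t=np.array(g)-r.apply([0,0,155])
    def f(j):
        p,q=FK(j); return np.r_[(p-t)/100,(q.inv()*r).as_rotvec()]
    s=least_squares(f,np.clip(j0,lo+.01,hi-.01),bounds=(lo,hi)); return s.x.round(2),round(float(np.abs(s.fun).max()),4)
E
python3 - <<'E'
from kin import *
j=arm.read_state()['joints']
for tilt in(30,20,15,0,-10):
    z=RR.apply([np.sin(np.radians(tilt)),0,-np.cos(np.radians(tilt))]); g=frame(RR.apply([0,1,0]),z)
    for back in (120,0): print(tilt,back,*IK(RO+[0,0,105]-back*z,g,j))
    g2=frame(RR.apply([0,-1,0]),z); print('rev',*IK(RO+[0,0,105],g2,j+[0,0,0,0,0,3.1]))
for d in(0,10,15,30):
    z=CR.apply([0,np.sin(np.radians(-d)),-np.cos(np.radians(d))]); g=frame(CR.apply([-1,0,0]),z); print('seat',d,*IK(crad([0,-50,50]),g,[-.1,.4,-.3,0,-.9,0.1]),*IK(crad([0,-50,150]),g,[-.1,.4,-.3,0,-.9,0.1]))
    g=frame(CR.apply([1,0,0]),z); print('rev',*IK(crad([0,-50,50]),g,[-.1,.4,-.3,0,-.9,-3]),*IK(crad([0,-50,50]),g,[-.1,.4,-.3,0,-.9,3]))
E
```

```text
30 120 [ 0.81  0.16 -0.73  0.73 -0.53 -3.1 ] 0.0918
30 0 [ 0.67  0.38 -0.73  0.8  -0.33 -3.1 ] 0.1974
rev [ 0.35  0.36 -0.84  1.98 -0.27 -0.86] 0.0
20 120 [ 0.77  0.21 -0.54  0.46 -0.66 -2.83] 0.0
20 0 [ 0.64  0.39 -0.68  0.8  -0.35 -3.1 ] 0.0013
rev [ 0.64  0.39 -0.68  0.8  -0.35  0.04] 0.0
15 120 [ 0.74  0.24 -0.41  0.29 -0.77 -2.65] 0.0
15 0 [ 0.68  0.42 -0.53  0.42 -0.48 -2.76] 0.0
rev [ 0.68  0.42 -0.53  0.42 -0.48  0.38] 0.0
0 120 [ 0.61  0.38 -0.06 -0.   -1.13 -2.33] 0.0
0 0 [ 0.61  0.5  -0.21  0.   -0.86 -2.33] 0.0
rev [ 0.61  0.5  -0.21  0.   -0.86  0.81] 0.0
-10 120 [ 0.53  0.49  0.14 -0.11 -1.36 -2.22] 0.0
-10 0 [ 0.55  0.56 -0.05 -0.13 -1.1  -2.21] 0.0
rev [ 0.55  0.56 -0.05 -0.13 -1.1   0.93] 0.0
seat 0 [-0.14  0.52 -0.34 -0.   -0.71  0.1 ] 0.0 [-0.14  0.4  -0.24  0.   -0.93  0.1 ] 0.0
rev [-0.14  0.52 -0.34 -0.   -0.71 -3.04] 0.0 [-0.13  0.52 -0.39  0.11 -0.66  3.1 ] 0.0661
seat 10 [-0.07  0.51 -0.5   0.32 -0.58 -0.25] 0.0 [-0.06  0.38 -0.38  0.24 -0.83 -0.14] 0.0
rev [-0.08  0.51 -0.41  0.09 -0.65 -3.1 ] 0.1179 [-0.07  0.51 -0.5   0.32 -0.58  2.9 ] 0.0
seat 15 [-0.05  0.5  -0.59  0.53 -0.54 -0.46] 0.0 [-0.03  0.37 -0.45  0.37 -0.79 -0.28] 0.0
rev [-0.06  0.51 -0.43  0.11 -0.64 -3.1 ] 0.1934 [-0.05  0.5  -0.59  0.53 -0.54  2.69] 0.0
seat 30 [-0.05  0.51 -0.76  1.11 -0.59 -1.02] 0.0 [ 0.03  0.38 -0.62  0.79 -0.78 -0.7 ] 0.0
rev [ 0.01  0.53 -0.47  0.17 -0.62 -3.1 ] 0.4241 [-0.05  0.51 -0.76  1.11 -0.59  2.12] 0.0
```

Full 30° tool tilt would drive joint 6 past its limit. Rotating about the closing axis doesn't change the pinch, so I'll grasp with 15° tilt and seat with 15° lean.

```bash
cat >> h.py <<'E'
ZT=RR.apply([np.sin(np.radians(15)),0,-np.cos(np.radians(15))]); GR=frame(RR.apply([0,1,0]),ZT)
E
python3 - <<'E'
from h import *
delta([(restg(100),GR),(restg(0),GR)])
E
```

```text
t 8.12 grasp [548.9  72.1 261.1] y [ 0.129  0.992 -0.011] z [ 0.487 -0.072 -0.87 ] F [ 0.4 -0.8  1.1] w 50.9 gf 0.0 j [ 0.51  0.05 -0.72  0.71 -0.48 -2.79]
[0.021, 0.6882, 0.2366, -0.0003, 0.0805, 0.0081] mm 146 deg 15
[0.1461, 0.6903, 0.7207, -0.0003, 0.0805, 0.0081] mm 202 deg 15
```

Emit:
carry_out(rows=[[0, 0.1, 0, 0, 0.03, 0.003, 0.3], [0, 0.25, 0, 0, 0.06, 0.006, 0.3], [0.01, 0.4, 0.05, 0, 0.08, 0.008, 0.3], [0.02, 0.55, 0.15, 0, 0.08, 0.008, 0.3], [0.02, 0.688, 0.236, 0, 0.08, 0.008, 0.3], [0.02, 0.688, 0.236, 0, 0.08, 0.008, 0.3], [0.02, 0.688, 0.236, 0, 0.08, 0.008, 0.3]])

```text
clock: 9.0
position: [510.9, 215.7, 352.1]
ee_rot: [0.074, 0.989, -0.011, 0.131]
contact_force: [0.0, -0.4, 0.5]
gripper_width: 55.6
grasp_force: 0.0
```

```bash
python3 - <<'E'
from h import *
delta([(restg(50),GR),(restg(0),GR)])
im,d=grab('side'); _,_,K,T=load('side'); s=arm.read_state();q=R.from_quat(s['ee_rot'])
g=s['position']+q.apply([0,0,155]); u=RR.apply([np.cos(np.pi/6),0,.5]); m=RO+[0,0,105]
a=cv2.convertScaleAbs(cv2.resize(im[130:280,130:330],(800,600),interpolation=cv2.INTER_CUBIC),alpha=1.6)
for p,c in((g,(0,255,0)),(m,(0,255,255)),(m+70*u,(255,255,0)),(m-70*u,(255,255,0)),(m-106*u,(255,0,255)),(crad([30,68,152]),(0,0,255))):
    w=(proj(p,K,T)-[130,130]+.5)*4; cv2.circle(a,tuple(int(x) for x in w),4,c,-1)
cv2.imwrite('pics/s3.png',a[...,::-1])
E
```

```text
t 9.0 grasp [550.8 209.3 202.5] y [ 0.149  0.989 -0.003] z [ 0.257 -0.041 -0.966] F [ 0.  -0.4  0.5] w 55.6 gf 0.0 j [ 0.73  0.27 -0.43  0.31 -0.73 -2.66]
[0.004, 0.0057, 0.2532, -0.0007, 0.0005, 0.0009] mm 51 deg 0
[0.0043, 0.0062, 0.5032, -0.0007, 0.0005, 0.0009] mm 101 deg 0
```

View pics/s3.png

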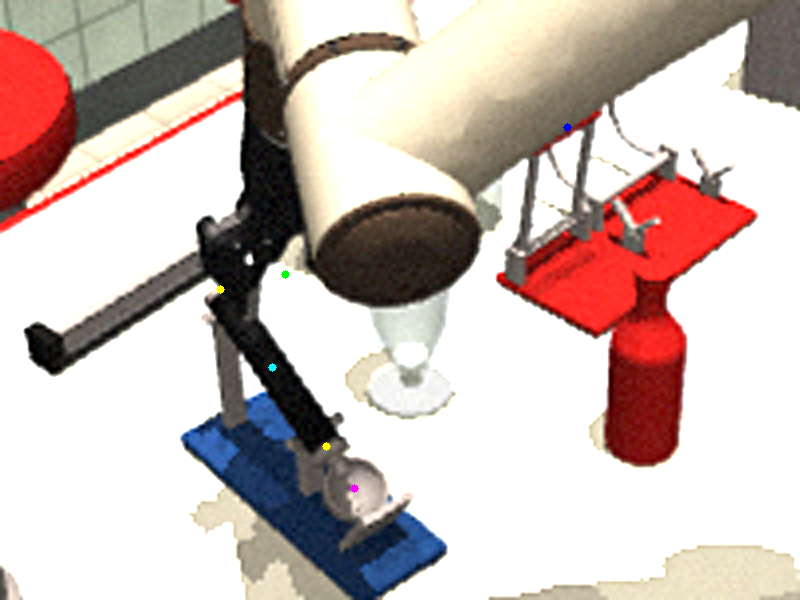

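The projected handle ends (220, 289), (326, 446) and bowl (355, 488) match the scoop within about 1 px. Grasping.

Emit:
carry_out(rows=[[0.004, 0.004, 0.12, 0, 0, 0, 0.3], [0.004, 0.004, 0.24, 0, 0, 0, 0.3], [0.004, 0.004, 0.36, 0, 0, 0, 0.3], [0.004, 0.004, 0.44, 0, 0, 0, 0.3], [0.004, 0.004, 0.503, 0, 0, 0, 0.3], [0.004, 0.004, 0.503, 0, 0, 0, 0.3], [0.004, 0.004, 0.503, 0, 0, 0, -1], [0.004, 0.004, 0.503, 0, 0, 0, -1], [0.004, 0.004, 0.503, 0, 0, 0, -1], [0.004, 0.004, 0.503, 0, 0, 0, -1]])

```text
clock: 10.3
position: [536.1, 211.0, 256.9]
ee_rot: [0.075, 0.988, -0.013, 0.131]
contact_force: [-0.6, -8.0, 6.3]
gripper_width: 23.9
grasp_force: 58.5
```

```bash
python3 - <<'E'
from h import *
r=R.from_quat(arm.read_state()['ee_rot'])
delta([(restg(0),GR),(restg(0)+[0,0,100],GR),(restg(0)-45*RR.apply([.5,0,-.866]),GR)])
E
```

```text
t 10.3 grasp [575.9 204.  107.2] y [ 0.151  0.989 -0.006] z [ 0.257 -0.045 -0.965] F [-0.6 -8.   6.3] w 23.9 gf 58.5 j [ 0.67  0.41 -0.53  0.43 -0.49 -2.76]
[0.0039, 0.0094, 0.01, -0.0018, 0.0006, 0.0005] mm 3 deg 0
[-0.1265, 0.0064, -0.4727, -0.0018, 0.0006, 0.0005] mm 98 deg 0
[0.0617, 0.0083, -0.2075, -0.0018, 0.0006, 0.0005] mm 43 deg 0
```

Emit:
carry_out(rows=[[0.01, 0, -0.04, 0, 0, 0, -1], [0.03, 0, -0.11, 0, 0, 0, -1], [0.058, 0, -0.217, 0, 0, 0, -1], [0, 0, -0.43, 0, 0, 0, -1], [-0.06, 0, -0.67, 0, 0, 0, -1], [-0.12, 0, -0.9, 0, 0, 0, -1], [-0.12, 0, -0.9, 0, 0, 0, -1], [-0.12, 0, -0.9, 0, 0, 0, -1]])

```text
clock: 11.3
position: [511.9, 216.6, 434.8]
ee_rot: [0.074, 0.989, -0.01, 0.13]
contact_force: [0.1, -0.5, -3.1]
gripper_width: 24.5
grasp_force: 59.4
```

```bash
cat >> h.py <<'E'
def seatR(d=15): return frame(CR.apply([-1,0,0]),CR.apply([0,-np.sin(np.radians(d)),-np.cos(np.radians(d))]))
E
python3 - <<'E'
from kin import *
s=arm.read_state();q=R.from_quat(s['ee_rot']);g=s['position']+q.apply([0,0,155]);j=s['joints']
G=crad([0,-50,290]); S=seatR(); rel=(q.inv()*S).as_rotvec()
delta([(G,S)])
for f in np.linspace(0,1,11):
    a=IK(g+(G-g)*f,q*R.from_rotvec(rel*f),j); j=a[0]; print(f,a[0],a[1],(q*R.from_rotvec(rel*f)).as_matrix()[:,2].round(2))
E
```

```text
t 11.3 grasp [551.6 210.4 285.1] y [ 0.149  0.989 -0.001] z [ 0.256 -0.04  -0.966] F [ 0.1 -0.5 -3.1] w 24.5 gf 59.4 j [ 0.73  0.2  -0.28  0.25 -0.94 -2.58]
[-0.3944, -2.025, 0.0838, -0.0005, 0.1249, -0.5396] mm 413 deg 100
0.0 [ 0.73  0.2  -0.28  0.25 -0.94 -2.58] 0.0 [ 0.26 -0.04 -0.97]
0.1 [ 0.65  0.18 -0.27  0.2  -0.97 -2.3 ] 0.0 [ 0.22 -0.04 -0.98]
0.2 [ 0.57  0.17 -0.27  0.16 -1.01 -2.03] 0.0 [ 0.18 -0.04 -0.98]
0.30000000000000004 [ 0.49  0.17 -0.25  0.13 -1.05 -1.77] 0.0 [ 0.14 -0.05 -0.99]
0.4 [ 0.41  0.17 -0.24  0.12 -1.09 -1.51] 0.0 [ 0.11 -0.07 -0.99]
0.5 [ 0.33  0.18 -0.23  0.12 -1.12 -1.27] 0.0 [ 0.08 -0.09 -0.99]
0.6000000000000001 [ 0.26  0.19 -0.23  0.14 -1.14 -1.03] 0.0 [ 0.05 -0.12 -0.99]
0.7000000000000001 [ 0.19  0.2  -0.22  0.17 -1.16 -0.8 ] 0.0 [ 0.02 -0.15 -0.99]
0.8 [ 0.12  0.22 -0.22  0.2  -1.16 -0.58] 0.0 [ 0.01 -0.18 -0.98]
0.9 [ 0.05  0.23 -0.22  0.24 -1.15 -0.36] 0.0 [-0.01 -0.22 -0.98]
1.0 [-0.02  0.25 -0.22  0.29 -1.13 -0.15] 0.0 [-0.01 -0.26 -0.97]
```

Emit:
carry_out(rows=[[-0.02, -0.1, 0, 0, 0.006, -0.027, -1], [-0.05, -0.22, 0, 0, 0.014, -0.06, -1], [-0.07, -0.36, 0.01, 0, 0.022, -0.098, -1], [-0.1, -0.5, 0.02, 0, 0.031, -0.135, -1], [-0.125, -0.64, 0.02, 0, 0.04, -0.172, -1], [-0.15, -0.78, 0.03, 0, 0.048, -0.21, -1], [-0.175, -0.9, 0.035, 0, 0.056, -0.244, -1], [-0.195, -1, 0.04, 0, 0.062, -0.27, -1], [-0.195, -1, 0.04, 0, 0.062, -0.27, -1]])

```text
clock: 12.42
position: [522.0, 12.2, 436.2]
ee_rot: [-0.337, 0.94, -0.056, 0.02]
contact_force: [-0.5, 0.3, -2.9]
gripper_width: 24.2
grasp_force: 59.4
```

```bash
python3 - <<'E'
from h import *
delta([(crad([0,-50,290]),seatR()),(crad([0,-50,220]),seatR())])
E
```

```text
t 12.43 grasp [533.6  -2.1 282.3] y [-0.631  0.767 -0.119] z [ 0.075 -0.092 -0.993] F [-0.5  0.3 -2.9] w 24.2 gf 59.4 j [ 0.36  0.17 -0.26  0.13 -1.11 -1.3 ]
[0.6259, -0.8284, 0.082, -0.0002, 0.0621, -0.2704] mm 208 deg 50
[0.6256, -0.7869, 0.4295, -0.0002, 0.0621, -0.2704] mm 219 deg 50
```

Emit:
carry_out(rows=[[0.06, -0.08, 0, 0, 0.008, -0.034, -1], [0.14, -0.18, 0, 0, 0.016, -0.068, -1], [0.22, -0.29, 0, 0, 0.023, -0.1, -1], [0.31, -0.41, 0.02, 0, 0.031, -0.135, -1], [0.4, -0.53, 0.03, 0, 0.039, -0.17, -1], [0.49, -0.65, 0.05, 0, 0.047, -0.205, -1], [0.57, -0.755, 0.07, 0, 0.055, -0.24, -1], [0.626, -0.828, 0.082, 0, 0.062, -0.27, -1], [0.626, -0.828, 0.082, 0, 0.062, -0.27, -1], [0.626, -0.828, 0.082, 0, 0.062, -0.27, -1]])

```text
clock: 13.68
position: [532.2, -194.2, 440.9]
ee_rot: [-0.687, 0.715, -0.091, -0.092]
contact_force: [-0.2, -0.1, -2.8]
gripper_width: 24.2
grasp_force: 59.4
```

```bash
python3 - <<'E'
from h import *
delta([(crad([0,-50,290]),seatR()),(crad([0,-50,150]),seatR()),(crad([0,-50,75]),seatR())])
for n in('side','top'):
    im,d=grab(n); _,_,K,T=load(n); P,_,_,blk=masks(n); s=arm.read_state();q=R.from_quat(s['ee_rot']); g=s['position']+q.apply([0,0,155])
    c=proj(g,K,T); x0,y0=int(max(0,c[0]-66)),int(max(0,c[1]-50))
    a=cv2.convertScaleAbs(cv2.resize(im[y0:y0+100,x0:x0+133],(532,400),interpolation=cv2.INTER_CUBIC),alpha=1.6)
    for y,col in((0,(0,255,0)),(70,(255,255,0)),(-70,(255,255,0)),(-106,(255,0,255))):
        w=(proj(g+CR.apply([0,y,0]),K,T)-[x0,y0]+.5)*4; cv2.circle(a,tuple(int(v) for v in w),3,col,-1)
    cv2.imwrite(f'/tmp/{n}c.png',a)
b=np.vstack([cv2.imread('/tmp/sidec.png'),cv2.imread('/tmp/topc.png')]); b=cv2.resize(b,(399,600)) if 0 else np.hstack([cv2.imread('/tmp/sidec.png')[:, :400] if 0 else cv2.imread('/tmp/sidec.png'),cv2.imread('/tmp/topc.png')]); b=cv2.resize(b,(800,int(800*b.shape[0]/b.shape[1]))); cv2.imwrite('pics/s4.png',b[...,::-1])
E
```

```text
t 13.68 grasp [ 531.2 -234.1  291.1] y [-0.999  0.04  -0.004] z [-0.006 -0.257 -0.966] F [-0.2 -0.1 -2.8] w 24.2 gf 59.4 j [-0.02  0.25 -0.22  0.29 -1.13 -0.15]
[0.0067, 0.0045, 0.0078, -0.0013, 0.0005, -0.0002] mm 2 deg 0
[-0.1735, 0.0074, 0.6842, -0.0013, 0.0005, -0.0002] mm 141 deg 0
[-0.27, 0.009, 1.0466, -0.0013, 0.0005, -0.0002] mm 216 deg 0
```

View pics/s4.png

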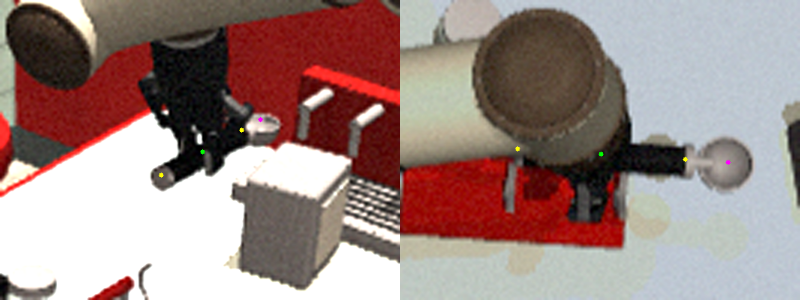

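The scoop hangs level, with its bowl at (727, 163) in the top half, on the projected bowl point; its middle is at the grasp point. Descending.

Emit:
carry_out(rows=[[-0.03, 0, 0.1, 0, 0, 0, -1], [-0.07, 0.001, 0.26, 0, 0, 0, -1], [-0.11, 0.002, 0.42, 0, 0, 0, -1], [-0.14, 0.003, 0.56, 0, 0, 0, -1], [-0.1735, 0.003, 0.684, 0, 0, 0, -1], [-0.1735, 0.003, 0.684, 0, 0, 0, -1]])

```text
clock: 14.52
position: [531.6, -196.2, 298.9]
ee_rot: [-0.687, 0.715, -0.09, -0.094]
contact_force: [-0.3, -0.2, -2.4]
gripper_width: 24.2
grasp_force: 59.4
```

```bash
python3 - <<'E'
from h import *
delta([(crad([1,-50,z]),seatR()) for z in(90,65,56,52,50,48)])
E
```

```text
t 14.53 grasp [ 530.2 -236.2  149.1] y [-0.999  0.039 -0.001] z [-0.009 -0.258 -0.966] F [-0.3 -0.2 -2.4] w 24.2 gf 59.4 j [-0.03  0.37 -0.44  0.37 -0.79 -0.28]
[-0.0778, -0.0026, 0.2854, -0.0003, 0.0003, 0.0004] mm 59 deg 0
[-0.11, -0.0025, 0.4061, -0.0003, 0.0003, 0.0004] mm 84 deg 0
[-0.1216, -0.0025, 0.4496, -0.0003, 0.0003, 0.0004] mm 93 deg 0
[-0.1268, -0.0024, 0.4689, -0.0003, 0.0003, 0.0004] mm 97 deg 0
[-0.1294, -0.0024, 0.4786, -0.0003, 0.0003, 0.0004] mm 99 deg 0
[-0.1319, -0.0024, 0.4883, -0.0003, 0.0003, 0.0004] mm 101 deg 0
```

Emit:
carry_out(rows=[[-0.03, -0.001, 0.1, 0, 0, 0, -1], [-0.058, -0.002, 0.21, 0, 0, 0, -1], [-0.0778, -0.002, 0.285, 0, 0, 0, -1], [-0.095, -0.002, 0.35, 0, 0, 0, -1], [-0.11, -0.002, 0.406, 0, 0, 0, -1], [-0.1216, -0.002, 0.45, 0, 0, 0, -1], [-0.1216, -0.002, 0.45, 0, 0, 0, -1], [-0.1216, -0.002, 0.45, 0, 0, 0, -1]])

```text
clock: 15.52
position: [533.4, -196.5, 207.8]
ee_rot: [-0.687, 0.715, -0.092, -0.092]
contact_force: [0.3, -0.2, -2.3]
gripper_width: 24.5
grasp_force: 59.5
```

```bash
python3 - <<'E'
from h import *
delta([(crad([1,-50,z]),seatR()) for z in(54,52,50,48)])
E
```

```text
t 15.53 grasp [ 532.8 -236.6   58.1] y [-0.999  0.039 -0.006] z [-0.004 -0.258 -0.966] F [ 0.3 -0.2 -2.3] w 24.5 gf 59.5 j [-0.05  0.49 -0.57  0.51 -0.56 -0.43]
[-0.008, 0.0061, 0.019, -0.002, 0.0002, -0.0] mm 4 deg 0
[-0.0106, 0.0062, 0.0287, -0.002, 0.0002, -0.0] mm 6 deg 0
[-0.0132, 0.0062, 0.0384, -0.002, 0.0002, -0.0] mm 8 deg 0
[-0.0158, 0.0063, 0.048, -0.002, 0.0002, -0.0] mm 10 deg 0
```

Emit:
carry_out(rows=[[-0.003, 0.002, 0.01, 0, 0, 0, -1], [-0.006, 0.004, 0.02, 0, 0, 0, -1], [-0.0085, 0.004, 0.03, 0, 0, 0, -1], [-0.0085, 0.004, 0.03, 0, 0, 0, -1]])

```text
clock: 16.02
position: [532.6, -196.2, 202.4]
ee_rot: [-0.687, 0.715, -0.093, -0.092]
contact_force: [-1.1, 2.8, 3.1]
gripper_width: 24.2
grasp_force: 60.4
```

Emit:
carry_out(rows=[[-0.0015, 0, 0.005, 0, 0, 0, -1], [-0.0015, 0, 0.005, 0, 0, 0, -1]])

```text
clock: 16.27
position: [532.6, -196.1, 202.3]
ee_rot: [-0.687, 0.715, -0.093, -0.092]
contact_force: [-4.0, 4.9, 12.1]
gripper_width: 24.4
grasp_force: 61.1
```

Contact at the expected height (grasp z≈52.5, 14 N). Releasing gently, with a small opening to clear the ring shaft.

Emit:
carry_out(rows=[[0, 0, 0, 0, 0, 0, -0.36], [0, 0, 0, 0, 0, 0, -0.3], [0, 0, 0, 0, 0, 0, -0.2], [0, 0, 0, 0, 0, 0, -0.15], [0, 0, 0, 0, 0, 0, -0.12], [0, 0, 0, 0, 0, 0, -0.12]])

```text
clock: 17.02
position: [532.4, -196.4, 200.1]
ee_rot: [-0.687, 0.715, -0.092, -0.092]
contact_force: [0.2, 0.1, -0.2]
gripper_width: 37.8
grasp_force: 0.0
```

```bash
python3 - <<'E'
from h import *
delta([(crad([1,-50,z]),seatR()) for z in(52,70,120,250)])
E
```

```text
t 17.02 grasp [ 531.6 -236.4   50.3] y [-0.999  0.039 -0.005] z [-0.005 -0.258 -0.966] F [ 0.2  0.1 -0.2] w 37.8 gf 0.0 j [-0.05  0.5  -0.58  0.53 -0.54 -0.45]
[0.0, 0.0008, -0.0084, -0.0017, 0.0002, 0.0] mm 2 deg 0
[0.0233, 0.0003, -0.0954, -0.0017, 0.0002, 0.0] mm 20 deg 0
[0.0878, -0.001, -0.3369, -0.0017, 0.0002, 0.0] mm 70 deg 0
[0.2556, -0.0043, -0.9649, -0.0017, 0.0002, 0.0] mm 200 deg 0
```

Emit:
carry_out(rows=[[0.012, 0, -0.045, 0, 0, 0, -0.12], [0.03, 0, -0.12, 0, 0, 0, -0.12], [0.06, 0, -0.24, 0, 0, 0, -0.12], [0.1, 0, -0.38, 0, 0, 0, -0.12], [0.15, 0, -0.58, 0, 0, 0, -0.12], [0.2, 0, -0.78, 0, 0, 0, 0.2], [0.255, 0, -0.965, 0, 0, 0, 0.2], [0.255, 0, -0.965, 0, 0, 0, 0.2]])

```text
clock: 18.02
position: [531.7, -195.7, 404.3]
ee_rot: [-0.687, 0.715, -0.095, -0.089]
contact_force: [0.6, -0.5, 0.8]
gripper_width: 51.4
grasp_force: 0.0
```

```bash
python3 - <<'E'
from h import *
r=frame(-CR.apply([1,0,0]),[0,0,-1])
delta([(crad([30,68,230]),r),(crad([30,68,151]),r)])
for n in('side','top'):
    im,d=grab(n); _,_,K,T=load(n); g=crad([0,-50,50])
    c=proj(g,K,T); x0,y0=int(max(0,c[0]-66)),int(max(0,c[1]-50))
    a=cv2.convertScaleAbs(cv2.resize(im[y0:y0+100,x0:x0+133],(532,400),interpolation=cv2.INTER_CUBIC),alpha=1.6)
    for y,col in((0,(0,255,0)),(70,(255,255,0)),(-70,(255,255,0)),(-106,(255,0,255))):
        w=(proj(crad([0,-50+y,50]),K,T)-[x0,y0]+.5)*4; cv2.circle(a,tuple(int(v) for v in w),2,col,-1)
    cv2.imwrite(f'/tmp/{n}c.png',a)
    P,*_=masks(n); Q=CR.inv().apply((P-[0,0,{'top':.4,'side':-1.4}[n]]-CO).reshape(-1,3))
    for lo in(-165,-120,-100,-80,-60,-40,-20,0):
        m=(abs(Q[:,0])<14)&(Q[:,1]>lo)&(Q[:,1]<lo+20)&(Q[:,2]>40)&(Q[:,2]<110); k=Q[m]
        if m.sum()>5: print(n,lo,m.sum(),'top z',np.percentile(k[:,2],90).round(1),'x',k[:,0].mean().round(1))
b=np.hstack([cv2.imread('/tmp/sidec.png'),cv2.imread('/tmp/topc.png')]); b=cv2.resize(b,(800,301)); cv2.imwrite('pics/s5.png',b[...,::-1])
E
```

```text
t 18.02 grasp [ 532.3 -235.7  254.5] y [-0.999  0.038 -0.014] z [ 0.004 -0.259 -0.966] F [ 0.6 -0.5  0.8] w 51.4 gf 0.0 j [-0.02  0.27 -0.28  0.31 -1.03 -0.18]
[-0.4003, -0.147, -0.0051, -0.0046, -0.0831, 0.0001] mm 85 deg 15
[-0.5022, -0.1414, 0.3765, -0.0046, -0.0831, 0.0001] mm 129 deg 15
side -120 32 top z 62.6 x -3.2
side -100 29 top z 61.7 x -4.3
side -80 32 top z 63.0 x -3.5
side -60 30 top z 62.3 x -3.5
side -40 32 top z 62.9 x -4.1
side -20 31 top z 61.9 x -4.8
side 0 33 top z 62.0 x -4.8
top -120 59 top z 65.1 x -1.2
top -100 36 top z 64.6 x -1.7
top -60 17 top z 62.3 x -7.7
top -40 52 top z 64.6 x -2.6
top -20 59 top z 63.9 x -1.6
top 0 59 top z 63.8 x -1.8
```

View pics/s5.png

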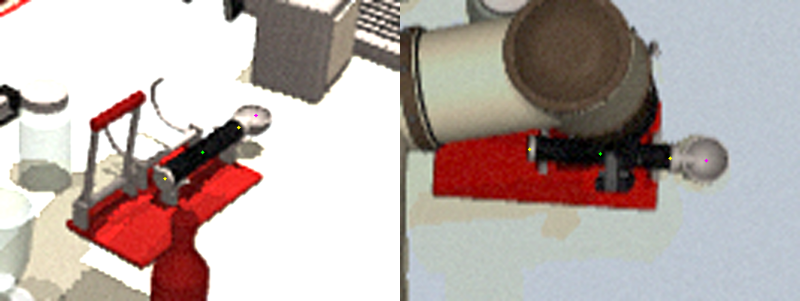

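The scoop lies level: handle top z≈63 along its whole length. Heel (530, 149) and bowl (706, 160) are on the projected points. Now I'll pinch the raised bar.

Emit:
carry_out(rows=[[-0.1, -0.04, 0, 0, -0.03, 0, 0.2], [-0.22, -0.08, 0, 0, -0.06, 0, 0.2], [-0.34, -0.12, 0, 0, -0.083, 0, 0.2], [-0.4, -0.146, -0.005, 0, -0.083, 0, 0.2], [-0.4, -0.146, -0.005, 0, -0.083, 0, 0.2], [-0.4, -0.146, -0.005, 0, -0.083, 0, 0.2]])

```text
clock: 18.88
position: [563.2, -119.7, 379.9]
ee_rot: [-0.693, 0.721, -0.002, 0.001]
contact_force: [0.2, -0.3, 0.1]
gripper_width: 51.2
grasp_force: 0.0
```

```bash
python3 - <<'E'
from h import *
r=frame(-CR.apply([1,0,0]),[0,0,-1])
delta([(crad([30.5,68,152.5]),r)])
E
```

```text
t 18.88 grasp [ 563.8 -119.9  224.9] y [-0.999  0.039 -0.004] z [ 0.004 -0.001 -1.   ] F [ 0.2 -0.3  0.1] w 51.2 gf 0.0 j [ 0.07  0.32 -0.16  0.   -1.09 -0.11]
[-0.0029, -0.0064, 0.362, -0.0013, -0.0004, 0.0005] mm 72 deg 0
```

Emit:
carry_out(rows=[[-0.003, -0.005, 0.1, 0, 0, 0, 0.2], [-0.003, -0.005, 0.2, 0, 0, 0, 0.2], [-0.003, -0.005, 0.29, 0, 0, 0, 0.2], [-0.003, -0.005, 0.362, 0, 0, 0, 0.2], [-0.003, -0.005, 0.362, 0, 0, 0, 0.2], [-0.003, -0.005, 0.362, 0, 0, 0, -1], [-0.003, -0.005, 0.362, 0, 0, 0, -1], [-0.003, -0.005, 0.362, 0, 0, 0, -1], [-0.003, -0.005, 0.362, 0, 0, 0, -1]])

```text
clock: 20.0
position: [565.5, -118.9, 309.0]
ee_rot: [-0.693, 0.721, -0.003, 0.003]
contact_force: [1.1, 0.2, 4.0]
gripper_width: 14.1
grasp_force: 58.5
```

```bash
python3 - <<'E'
from h import *
delta([]); a0=np.arctan2(5,118)
f=lambda th:np.array([45-118.1*np.cos(a0+th),35+118.1*np.sin(a0+th)])
for th in np.arange(1.3,-.01,-.1): print(round(th,1),((f(1.4)-f(th))/200).round(3))
E
```

```text
t 20.0 grasp [ 566.8 -119.   154. ] y [-0.999  0.038 -0.008] z [ 0.008 -0.001 -1.   ] F [1.1 0.2 4. ] w 14.1 gf 58.5 j [ 0.07  0.39 -0.25  0.   -0.93 -0.11]
1.3 [0.058 0.01 ]
1.2 [0.115 0.027]
1.1 [0.17  0.049]
1.0 [0.222 0.076]
0.9 [0.272 0.108]
0.8 [0.317 0.145]
0.7 [0.359 0.186]
0.6 [0.397 0.232]
0.5 [0.43  0.281]
0.4 [0.458 0.333]
0.3 [0.481 0.387]
0.2 [0.498 0.444]
0.1 [0.509 0.502]
-0.0 [0.514 0.561]
```

Emit:
carry_out(rows=[[0, 0.058, 0.01, 0, 0, 0, -1], [0, 0.115, 0.027, 0, 0, 0, -1], [0, 0.17, 0.049, 0, 0, 0, -1], [0, 0.222, 0.076, 0, 0, 0, -1], [0, 0.272, 0.108, 0, 0, 0, -1], [0, 0.317, 0.145, 0, 0, 0, -1], [0, 0.359, 0.186, 0, 0, 0, -1], [0, 0.397, 0.232, 0, 0, 0, -1], [0, 0.43, 0.281, 0, 0, 0, -1], [0, 0.458, 0.333, 0, 0, 0, -1], [0, 0.481, 0.387, 0, 0, 0, -1], [0, 0.498, 0.444, 0, 0, 0, -1]])

```text
clock: 21.5
position: [466.5, -115.0, 218.1]
ee_rot: [-0.693, 0.721, -0.003, 0.003]
contact_force: [5.3, -0.7, 4.6]
gripper_width: 14.0
grasp_force: 66.1
```

Emit:
carry_out(rows=[[0, 0.011, 0.058, 0, 0, 0, -1], [0, 0.015, 0.1, 0, 0, 0, -1], [0, 0.016, 0.117, 0, 0, 0, -1], [0, 0.016, 0.117, 0, 0, 0, -1], [0, 0.016, 0.117, 0, 0, 0, -1]])

```text
clock: 22.12
position: [463.2, -114.8, 194.5]
ee_rot: [-0.693, 0.721, -0.002, 0.002]
contact_force: [8.9, 0.1, -4.7]
gripper_width: 13.9
grasp_force: 66.5
```

```bash
python3 - <<'E'
from h import *
r=frame(-CR.apply([1,0,0]),[0,0,-1]); delta([(crad([-73,68,40]),r)])
E
```

```text
t 22.12 grasp [ 464.1 -114.9   39.5] y [-0.999  0.039 -0.006] z [ 0.006 -0.    -1.   ] F [ 8.9  0.1 -4.7] w 13.9 gf 66.5 j [ 0.1   0.41 -0.6   0.   -0.55 -0.14]
[0.002, 0.0091, -0.0025, -0.0018, -0.0001, 0.0005] mm 2 deg 0
```

Emit:
carry_out(rows=[[0, 0, 0.01, 0, 0, 0, -1], [0, 0, 0.018, 0, 0, 0, -1], [0, 0, 0.018, 0, 0, 0, -1], [0, 0, 0.01, 0, 0, 0, 0.1], [0, 0, 0.005, 0, 0, 0, 0.1], [0, 0, 0.005, 0, 0, 0, 0.1], [0, 0, 0.005, 0, 0, 0, 0.1], [0, 0, -0.1, 0, 0, 0, 0.1], [0, 0, -0.3, 0, 0, 0, 0.1], [0, 0, -0.6, 0, 0, 0, 0.1], [0, 0, -0.9, 0, 0, 0, 0.1], [0, 0, -1, 0, 0, 0, 0.1]])

```text
clock: 23.62
position: [461.9, -114.9, 399.2]
ee_rot: [-0.693, 0.721, -0.004, 0.004]
contact_force: [0.5, 0.4, -0.7]
gripper_width: 46.9
grasp_force: 0.0
```

```bash
python3 - <<'E'
from h import *
delta([])
for n in('side','top'):
    im,d=grab(n); _,_,K,T=load(n); g=crad([0,-20,50])
    P,red,*_=masks(n); P=P-[0,0,{'top':.4,'side':-1.4}[n]]; x,y,z=np.moveaxis(P,-1,0)
    m=red&(x>440)&(x<620)&(y<-40)&(y>-200)&(z>28)&(z<200); Q=CR.inv().apply(P[m]-CO); print(n,len(Q),Q.mean(0).round(1) if len(Q) else '')
    c=proj(g,K,T); x0,y0=int(max(0,c[0]-66)),int(max(0,c[1]-50))
    a=cv2.convertScaleAbs(cv2.resize(im[y0:y0+100,x0:x0+133],(532,400),interpolation=cv2.INTER_CUBIC),alpha=1.6)
    cv2.imwrite(f'/tmp/{n}c.png',a)
b=np.hstack([cv2.imread('/tmp/sidec.png'),cv2.imread('/tmp/topc.png')]); b=cv2.resize(b,(800,301)); cv2.imwrite('pics/s6.png',b[...,::-1])
E
```

```text
t 23.62 grasp [ 463.8 -115.   244.2] y [-0.999  0.038 -0.012] z [ 0.012 -0.    -1.   ] F [ 0.5  0.4 -0.7] w 46.9 gf 0.0 j [ 0.1   0.13 -0.36  0.   -1.07 -0.14]
side 48 [-53.4  53.7  44.3]
top 0
```

View pics/s6.png

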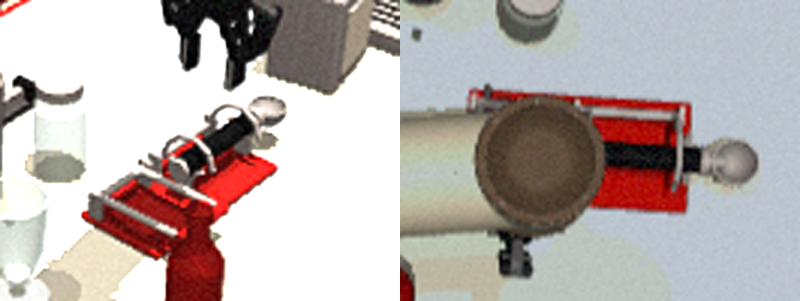

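The lever is down (arch flat, bar near (200, 205)). Both rings arch over the handle, and the scoop lies in the cradle with its bowl overhanging at (738, 160). The gripper is clear, so I'm handing in.

```bash
python3 -c "
from bench import arm
print(arm.job_done())"
```

```text
the job is handed in; nothing more can be done
None
```

The scoop lies level in the locked cradle, bowl at the end away from the lever, with the lever pressed down and both rings closed; the job was handed in at about 24 s of the 72 s allowed, though no verdict came back.

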